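# Fit the battery and lock the lamp-stand leg at its mark

### The job

Make the alcove lamp stand ready: slide the white battery pack onto the shoe at the end of its cradle until it is fully home and the sprung detent has popped up behind it. Then pull the sliding leg out by its blue yoke until the yoke's tab lines up with the orange marker on the ruler and, holding it there with the red cam lever still open for a moment, squeeze the lever flat shut against the leg. Finish still gripping the leg, with the shut lever and the blue yoke squeezed between the fingers, so that I can tighten its screw (it would spring back if let go), and leave the marker and the toys where they are.

Things in the scene. Friction and masses are not known exactly. Their poses are not given: they have to be found in the camera images.
- stand: Fixed wooden cradle board 135 x 400 x 12 mm carrying the lamp stand. Origin on the shelf surface; own y along the leg (+y: the way it pulls out), z up. In its frame, mm: board x -50 to 85, y -200 to 200, top z 12; steel inner tube along y at x 0, z 50; dark post with a small lamp head at y -61 to -75, 50 wide, top z 78; battery shoe y -80 to -128; ruler at x 65 to 79, top z 16.
- shoe_home (a point): Centre of the battery's foot underside when home: on the shoe floor (board top, z 12 mm), stand y -100. Axes as stand. Aluminium C-channel open to -y: inner width 39 mm, end wall face 20 mm beyond this point in +y; lips over it from +20 to -20 mm in y leave a 30 mm slot, undersides 7.5 and tops 11.5 mm above the floor.
- shoe_mouth (a point): Centre of the shoe's mouth on the floor, 51 mm before home in -y. Flared guides 11.5 mm high narrow from about 46 mm here to the 39 mm channel 23 mm further in. Before it, 49 mm of flat board floor is free. Lay the foot on the floor here and slide it towards stand +y.
- detent_top (a point): Crest of the rounded brass sprung detent bar (16 mm wide) in the shoe floor, at stand y -126.5 mm. Up, it stands 2 mm above the floor (z 14 mm). The foot presses it down in passing (a few N of push) and it pops up behind the foot's rear edge when the pack is home.
- battery: Loose battery pack, 130 g: dark foot plate 36 (x) x 40 (y) x 5 mm high, and centred on it an upright white body 24 (x) x 40 (y) mm with a green band, from 5 to 60 mm high. Origin at the centre of the foot's underside. Grip it across its 24 mm (own x); it slides along own y and may go in either way round.
- leg: Sliding leg: black collar 27 wide x 44 high, own y -25 to 43 mm, and an aluminium sleeve of 26 mm diameter from it to y 125, with a rubber end. Origin on the tube axis, z 50 mm; axes as stand. Slides only along stand y, 0 to 160 mm from rest at stand y -5; a spring pulls it back to -y with 4 to 6 N whenever it is not held.
- yoke (a point): Centre of the outer face of the blue yoke plate on the collar's +x side: leg x 16, y 0, z 0 mm; the plate spans y -25 to 25, z -20 to 20. At its +y end a blue tab, leg y 17 to 23, sticks out to leg x 57, z -20 to 20. A finger beside the plate, hand 84 mm open, moving to +y pushes the tab and so pulls the leg out.
- pointer (a point): Outer end of the blue tab, at leg x 57, y 20, z 0 mm. It is to line up, along stand y, with the marker.
- lever: Red cam lever on the collar's -x side, 6 x 62 x 30 mm high. Origin at its upright hinge pin (leg x -13.3, y 35, z 0); reaches 57 mm along own -y. Shut: own y along leg y, outer face at leg x -16.3. Starts open, free end swung out to -x by 0.32 to 0.42 rad. Stays where put; about 5 N at mid length shut it. Shut, it does not yet hold the leg by itself.
- lever_mid (a point): Middle of the lever's outer face, 35 mm from its pin, at leg y 0 when shut. Fingers closing along leg x, centred on the leg origin, squeeze lever and yoke plate together to about 32 mm; an opening of 84 mm clears the open lever.
- mark (a point): Top centre of the orange marker on the ruler (5 mm thick along y, 38 mm above the shelf, stand x 72 mm); a stiff clip that must stay where it is; its y differs from run to run (70 to 140 mm in the stand's frame).
- car: Teal plastic race car, 80 x 40 x 31 mm, bystander. Origin under its centre.
- whistle: Stainless steel toy whistle, 45 x 18 x 20 mm, bystander. Origin under its round end.
- tin: Blue clip-lid tin of puzzle pieces, 89 x 129 x 46 mm, bystander. Origin under its centre.
- cups: Yellow silicone building cups stacked to a tower, 75 mm across, 104 mm high, bystander. Origin under its centre.
Not all that is in view belongs to the job. Leave any purple look-alike of the battery alone.

How it is judged:
On the way, in this order (a step that is already met when the one before it is completed fails the run):
1. the battery is home on the shoe with the detent up behind it (y of battery in the frame of shoe_home between -0.003 and 0.003 m and x of battery in the frame of shoe_home between -0.004 and 0.004 m and z of battery in the frame of shoe_home below 0.004 m and z of detent_top in the frame of stand above 0.013 m), for 0.2 s.
2. the fingers hold the leg at the marker (within 5 mm) while the lever is still open (y of pointer in the frame of mark between -0.005 and 0.005 m and angle between the y axis of lever and the y axis of leg, either way round above 0.2 rad and contact force between the fingers and leg above 1 N), for 0.2 s.
At the end, for the whole second after the job is handed in: Battery within 3 mm of home (4 mm across and in height), detent crest at least 1 mm above the floor; yoke tab within 5 mm of the marker along the leg, still; lever shut within 0.08 rad; fingers pressing lever and yoke with over 4 N each (all of step 1 and y of pointer in the frame of mark between -0.005 and 0.005 m and angle between the y axis of lever and the y axis of leg, either way round below 0.08 rad and contact force between the fingers and lever above 4 N and contact force between the fingers and leg_c0 above 4 N and linear speed of leg below 0.01 m/s); the arm keeps its last pose, push and grip.
It fails at once if the orange marker is shifted by more than 3 mm (distance of mark from where it was at the start of the episode above 0.003 m).
It fails at once if the car is moved by more than 20 mm (distance of car from where it was at the start of the episode above 0.02 m).
It fails at once if the whistle is moved by more than 20 mm (distance of whistle from where it was at the start of the episode above 0.02 m).
It fails at once if the tin is moved by more than 20 mm (distance of tin from where it was at the start of the episode above 0.02 m).
It fails at once if the cups are moved by more than 20 mm (distance of cups from where it was at the start of the episode above 0.02 m).
It also fails if it takes over 54 s, if anything falls off the work surface, if the arm or the gripper's body presses on something with over 40 N, if the wrist force passes 120 N, or if a joint passes its speed limit or range.

### The arm

A 7-joint arm with a two-finger parallel gripper is mounted at the origin on the work surface. World frame = base frame: x ahead of the robot, y to its left, z up, the work surface at z = 0. Lengths are in m, angles in rad, forces in N, time in s.
With the tool pointing down it reaches from about 0.425 to 0.95 m from the base axis. Payload 4.7 kg.
Tool frame: the origin (TCP) lies between the finger pads; the fingertips stand 25 mm ahead of it and the grasp point (between the pads) lies 6 mm ahead of it; x points along the fingers, z is the direction in which the jaws open and shut, and the axes are right-handed (so a half turn about x gives the same grasp; the last joint's range is limited). The gripper opens to 85 mm and grips with 20 to 120 N. Pads are 22 mm wide; open, the fingers measure 114 mm over their backs; the gripper's body (76 mm by 85 mm) begins 54 mm behind the grasp point. The pads swing forward as they close: fully open they stand 13 mm farther back than shut.
Start: joints at [-1.286, 0.469, -0.049, 1.532, 0.024, 1.141, -0.082], TCP at [0.208, 0.642, 0.227] pointing down, gripper open.
Joint ranges: [-2.59, 2.59], [-0.33, 1.99], [-1.39, 1.29], [0.1, 2.45], [-1.04, 4.18], [0.21, 1.99], [-2.66, 2.66]. Speed limits (rad/s): [2.57, 2.57, 3.14, 3.14, 3.14, 3.14, 3.14].

### API

Orientations are given as a 3x3 rotation matrix whose columns are the frame's x, y, z axes.
In Python, from rig import * gives the robot as it stands. Calls block until the motion is done:
- movep(position, orientation): joint-space move of the TCP to a pose.
- move_l(position, attitude=None, feed=0.15, until_force=None): straight line of the TCP; attitude=None keeps the orientation; feed is the mean speed in m/s. With until_force (N) it stops when the force on the tool has changed by that much, and returns True; else False.
- move_joints(angles): joint-space move.
- command_gripper(opening, newtons=None): finger opening in m; newtons is the grip in N (None keeps the last); returns when the fingers have stopped.
- sleep(seconds).
- inverse_kinematics(position, orientation): joint angles nearest the present ones, or None.
- sense(): the state.
- camera(name): name is "scene" or "top"; returns (picture, depth): 480x640x3 uint8, red, green, blue; 480x640 float32, m along the optical axis (not along the pixel's ray), 0 where there is no reading.
- camera_params(name): a dict with "K" (3x3 intrinsics, pixels), "position" and "rotation" of the camera in the world. Camera axes: x right, y down, z forward; pixel columns grow to the right and rows downward; lengths in m; the calibration is good to about 2 mm. A picture is of the moment at which its call begins. camera_params takes no time and is no camera call.
A pose or a line that the arm cannot do raises Unreachable and nothing moves.
- finish_job(): hands the job in, once; it reports no verdict.
The state is a dict: "time_s": time; "joint_pos": joint angles; "qd": joint speeds; "joint_efforts": joint torques, N m; "position": TCP position; "tcp_rot": TCP orientation; "wrist_force": force on the tool from outside, world axes, zero at the start; "ft_torque": the same for the moment, N m; "finger_gap": finger opening in m.
Only numpy, scipy, OpenCV 4.12 (cv2) and the standard library are available. Lean on these libraries where they do the work, as an engineer would, in place of code of your own. Each camera call takes 0.05 s, during which the arm holds its last target. There are 200 camera calls.

## Working session

There is one attempt and no reset: what is moved stays moved. The work goes in short steps, each a Python script; the robot and the scene stay as the last script left them, time stands still between calls to the robot, and variables do not carry over. Pictures are saved under pics/ and viewed, about 8 in all and at most 12, crops included, and the job is handed in when it is done.

```bash
mkdir -p pics; ls
python3 - <<'E'
from rig import *
import cv2, numpy as np
for n in("scene","top"):
    p,d=camera(n); cv2.imwrite(f"pics/{n}0.png",p[:,:,::-1]); np.savez(f"{n}0.npz",p=p,d=d)
    c=camera_params(n); print(n,c)
print(sense())
E
```

```text
pics
scene {'K': array([[540.6715565 ,   0.        , 323.23674483],
       [  0.        , 540.6715565 , 233.29155044],
       [  0.        ,   0.        ,   1.        ]]), 'position': array([1.38432276, 0.05767925, 0.76344419]), 'rotation': array([[-0.08804765,  0.61485948, -0.78370622],
       [ 0.995834  ,  0.07306103, -0.05455945],
       [ 0.02371198, -0.78524513, -0.61873082]])}
top {'K': array([[600.9309364 ,   0.        , 322.20673104],
       [  0.        , 600.9309364 , 236.60432235],
       [  0.        ,   0.        ,   1.        ]]), 'position': array([ 0.40580706, -0.01315036,  1.4609201 ]), 'rotation': array([[-0.02043602, -0.99621257,  0.08451559],
       [-0.99964289,  0.02181564,  0.01543258],
       [-0.01721789, -0.08417003, -0.99630264]])}
{'time_s': 0.1, 'joint_pos': array([-1.28590345,  0.46938027, -0.04860739,  1.53358434,  0.0241234 ,
        1.14100719, -0.08234147]), 'qd': array([-0.00077672, -0.00209192, -0.00067559, -0.00329376, -0.00135002,
       -0.0012613 ,  0.00041906]), 'joint_efforts': array([ 1.06462547e-03, -5.11516857e+01, -4.69798443e-02, -2.38390321e+01,
        1.07925647e-02,  4.38573741e-03, -2.27053874e-05]), 'position': array([0.208171  , 0.64152943, 0.2255491 ]), 'tcp_rot': array([[-4.77874683e-04, -9.51172359e-01,  3.08659870e-01],
       [-1.72774234e-03,  3.08660230e-01,  9.51170793e-01],
       [-9.99998393e-01, -7.87442851e-05, -1.79088167e-03]]), 'wrist_force': array([ 1.538255  ,  0.13473622, -0.13385629]), 'ft_torque': array([-0.01657236, -0.02075415, -0.02300644]), 'finger_gap': 0.084985727019641}
```

View pics/scene0.png

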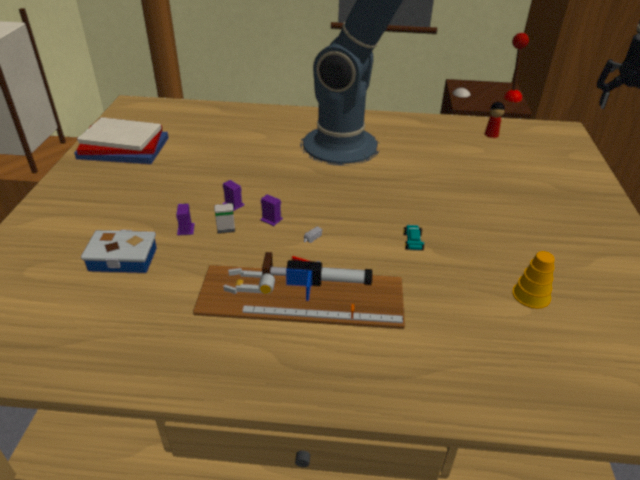

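View pics/top0.png

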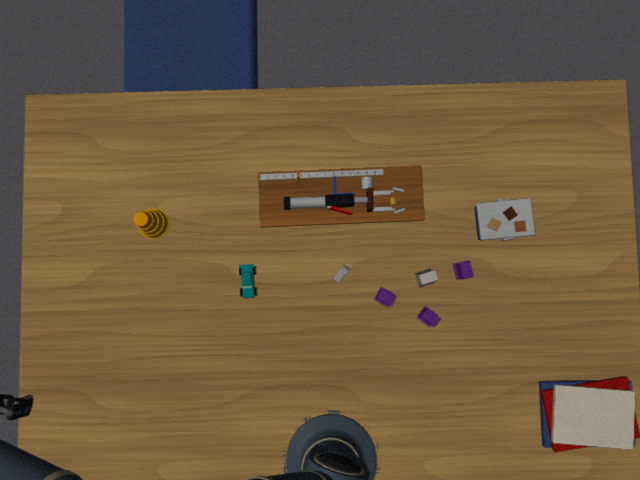

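```bash
cat > h.py <<'E'
from rig import *
import cv2, numpy as np
def cloud(n,d):
    c=camera_params(n);K=c["K"];v,u=np.mgrid[:480,:640]
    P=np.stack([(u-K[0,2])/K[0,0]*d,(v-K[1,2])/K[1,1]*d,d],-1)
    P=P@c["rotation"].T+c["position"]; P[d<=0]=np.nan; return P
def ray_z(n,u,v,z):
    c=camera_params(n);K=c["K"]
    r=c["rotation"]@np.array([(u-K[0,2])/K[0,0],(v-K[1,2])/K[1,1],1]);p=c["position"]
    return p+r*(z-p[2])/r[2]
def proj(n,X):
    c=camera_params(n);q=c["K"]@(c["rotation"].T@(np.asarray(X)-c["position"]));return q[:2]/q[2]
E
python3 - <<'E'
from h import *
for n in("top","scene"):
    f=np.load(n+"0.npz");p=f["p"].astype(int);d=f["d"];P=cloud(n,d);z=P[...,2];x=P[...,0];y=P[...,1]
    print(n,"table z",np.nanmedian(z[(x>.55)&(x<.6)&(abs(y-.0)<.1)]),np.nanstd(z[(x>.55)&(x<.6)&(abs(y)<.02)]))
    m=(z>.006)&(z<.1)&(x>.58)&(x<.85)&(y>-.3)&(y<.2)
    k,lab,st,_=cv2.connectedComponentsWithStats(m.astype(np.uint8));i=1+np.argmax(st[1:,4]);m=lab==i
    b=m&(z<.018);print("board z",np.nanmedian(z[b]))
    print("board",cv2.minAreaRect(P[m][:,:2].astype(np.float32)*1000), st[i])
    r,g,bb=p[...,0],p[...,1],p[...,2]
    o=(r>180)&(r-bb>110)&(r-g>70)&m; print("orange",[(u,v,np.round(P[v,u]*1000),p[v,u]) for v,u in np.argwhere(o)][:20])
    w=(z>.045)&(x>.35)&(x<.62)&(y<-.02)&(y>-.4)
    k,lab,st,ce=cv2.connectedComponentsWithStats(w.astype(np.uint8))
    for j in range(1,k):
        q=P[lab==j]
        if len(q)>10: print("obj",len(q),p[lab==j].mean(0).round(),cv2.minAreaRect(q[:,:2].astype(np.float32)*1000),np.nanmedian(q[:,2]))
    bl=(bb-r>60)&(z>.02)&m; print("blue n",bl.sum(),"zmax",z[m].max(), [ (P[bl][:,a].min().round(3),P[bl][:,a].max().round(3)) for a in range(3)])
    bg=P[b];  # band extents
E
```

```text
top table z 0.013207359694299425 0.020223599714555483
board z 0.013368733166399194
board ((639.8015747070312, -37.53639221191406), (119.61824798583984, 404.7103576660156), 0.016478287056088448) [ 258  165  167   52 7598]
orange []
obj 496 [54. 34. 32.] ((598.2404174804688, -66.86936950683594), (43.25999450683594, 92.77606964111328), 0.1529991626739502) 0.07160557387452082
obj 494 [133. 129. 122.] ((555.3026123046875, -379.3756103515625), (88.01683044433594, 41.16372299194336), 0.19734880328178406) 0.04808716452450268
obj 205 [78. 37. 93.] ((441.5792236328125, -324.18560791015625), (40.38915252685547, 25.24483871459961), 12.083344459533691) 0.060400841060406885
obj 192 [139. 133. 125.] ((425.3560485839844, -235.79940795898438), (24.25242805480957, 40.793575286865234), 15.78552532196045) 0.06152520312533316
obj 190 [80. 36. 98.] ((381.23590087890625, -137.23358154296875), (40.02849197387695, 23.874446868896484), 62.303497314453125) 0.061247267437195
blue n 34 zmax 0.08512295781031498 [(np.float64(0.624), np.float64(0.665)), (np.float64(-0.042), np.float64(-0.019)), (np.float64(0.066), 
[... 716 characters left out ...]
6.7135314941406, -232.24392700195312), (30.42555809020996, 39.80025100708008), 12.562148094177246) 0.05860103395920402
obj 460 [148. 144. 133.] ((557.5391845703125, -379.2919921875), (86.55978393554688, 42.64255142211914), 3.1352438926696777) 0.04668275368153485
obj 224 [95. 80. 70.] ((603.796630859375, -88.78794860839844), (43.07371139526367, 32.043785095214844), 89.8470230102539) 0.05913919189364086
obj 224 [46. 21. 17.] ((599.37109375, -41.765140533447266), (43.8643684387207, 42.00734329223633), 87.54032135009766) 0.07201417358291634
blue n 393 zmax 0.08136939290036416 [(np.float64(0.62), np.float64(0.668)), (np.float64(-0.063), np.float64(-0.016)), (np.float64(0.033), np.float64(0.073))]
```

Run:
```python
from h import *
ims=[]
for n in("top","scene"):
    f=np.load(n+"0.npz");p=f["p"].astype(int);d=f["d"];P=cloud(n,d);x,y,z=np.moveaxis(P,-1,0)
    m=(z>.006)&(z<.1)&(x>.53)&(x<.85)&(y>-.3)&(y<.2)
    k,lab,st,_=cv2.connectedComponentsWithStats(m.astype(np.uint8));i=1+np.argmax(st[1:,4]);m=(lab==i)
    b=m&(z<.02)
    print(n,"board",cv2.minAreaRect(P[b][:,:2].astype(np.float32)*1000))
    r,g,bb=np.moveaxis(p,-1,0)
    hsv=cv2.cvtColor(f["p"],cv2.COLOR_RGB2HSV)
    o=m&(hsv[...,0]<14)&(hsv[...,1]>200)&(r>110)
    print("orange",[(u,v,np.round(P[v,u]*1000),p[v,u]) for v,u in np.argwhere(o)][:40])
    w=(z>.055)&(x>.39)&(x<.47)&(y<-.2)&(y>-.27); q=P[w]
    print("batt",cv2.minAreaRect(q[:,:2].astype(np.float32)*1000),np.median(q[:,2]))
    u0,v0=(250,155) if n=="top" else (190,240)
    ims.append(cv2.resize(f["p"][v0:v0+90 if n=="scene" else v0+85,u0:u0+220,::-1],(792,300 if n=="top" else 299),interpolation=cv2.INTER_CUBIC))
cv2.imwrite("pics/c1.png",np.vstack(ims))
```

```text
top board ((625.9807739257812, -37.738983154296875), (143.4439697265625, 405.8446044921875), 1.0007309913635254)
orange [(np.int64(297), np.int64(171), array([686.,  66.,  37.]), array([150,  75,  20])), (np.int64(298), np.int64(171), array([686.,  64.,  38.]), array([143,  75,  20])), (np.int64(297), np.int64(172), array([683.,  66.,  42.]), array([150,  74,  16])), (np.int64(298), np.int64(172), array([683.,  64.,  40.]), array([143,  66,  17])), (np.int64(298), np.int64(173), array([680.,  64.,  42.]), array([143,  71,  24])), (np.int64(298), np.int64(174), array([678.,  64.,  43.]), array([149,  76,  28])), (np.int64(298), np.int64(175), array([675.,  64.,  41.]), array([148,  73,  18])), (np.int64(298), np.int64(176), array([674.,  64.,  35.]), array([145,  70,  24])), (np.int64(332), np.int64(206), array([596., -16.,  66.]), array([133,  14,   5])), (np.int64(332), np.int64(207), array([593., -16.,  66.]), array([152,  12,   6])), (np.int64(333), np.int64(207), array([593., -18.,  64.]), array([150,  13,  14])), (np.int64(334), np.int64(207), array([593., -21.,  67.]), array([1
[... 4759 characters left out ...]
(303), np.int64(260), array([588., -36.,  65.]), array([131,   4,   0])), (np.int64(304), np.int64(260), array([590., -34.,  66.]), array([137,  13,   1])), (np.int64(305), np.int64(260), array([589., -32.,  66.]), array([137,  24,   3])), (np.int64(306), np.int64(260), array([588., -30.,  65.]), array([141,  44,  25])), (np.int64(307), np.int64(260), array([588., -28.,  65.]), array([139,  51,  27])), (np.int64(352), np.int64(309), array([685.,  66.,  39.]), array([156,  70,   0])), (np.int64(353), np.int64(311), array([687.,  68.,  36.]), array([115,  61,  19]))]
batt ((426.6686706542969, -232.85330200195312), (29.96546173095703, 37.64430236816406), 12.973783493041992) 0.060065801815507136
```

View pics/c1.png

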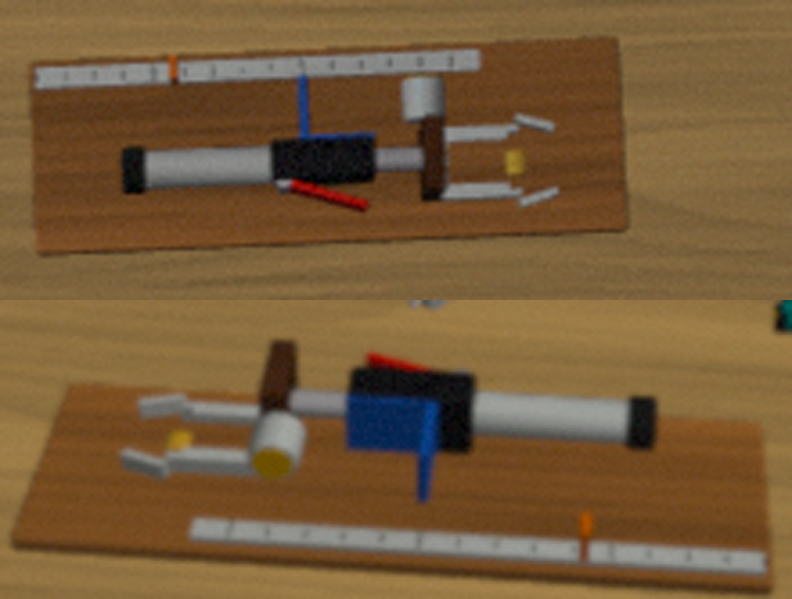

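Run:
```python
from h import *
for n in("top","scene"):
    f=np.load(n+"0.npz");d=f["d"];P=cloud(n,d);x,y,z=np.moveaxis(P,-1,0)
    # rays intersected with board-top plane are noise free: use pixel mask, plane z=.012
    c=camera_params(n)
    b=(z>.006)&(z<.02)&(x>.53)&(x<.73)&(y>-.27)&(y<.2)
    b=cv2.morphologyEx(b.astype(np.uint8),cv2.MORPH_OPEN,np.ones((3,3)))>0
    D=(P-c["position"]);Q=c["position"]+D*((.012-c["position"][2])/D[...,2])[...,None]
    qx,qy=Q[b][:,0],Q[b][:,1]; lo=[];hi=[]
    for t in np.arange(-.2,.13,.006):
        s=(abs(qy-t)<.003)
        lo.append((t,qx[s].min()));hi.append((t,qx[s].max()))
    res=[]
    for e in(lo,hi):
        e=np.array(e);k=np.polyfit(*e.T,1)
        for _ in range(3): r=abs(np.polyval(k,e[:,0])-e[:,1]);k=np.polyfit(*e[r<.003].T,1)
        res.append(k);print(n,"slope deg",np.degrees(np.arctan(-k[0])),"x at y=-.037",np.polyval(k,-.037))
    print("y ends",np.percentile(qy,[.3,99.7]),[ (qy[abs(qx-t)<.003].min().round(4),qy[abs(qx-t)<.003].max().round(4)) for t in(.575,.60,.66)])
    h=cv2.cvtColor(f["p"],cv2.COLOR_RGB2HSV)
    # sleeve bright pixels, z>.05 -> centre x ; lips bright pixels ; purple third
    m=(h[...,1]<60)&(h[...,2]>90)&(x>.57)&(x<.67)
    s=m&(y>.02)&(y<.09)&(z>.04);print("sleeve",np.nanmean(P[s],0),s.sum())
    s=m&(y>-.165)&(y<-.12)&(z<.035)&(z>.014)
    print("lips n",s.sum(),[ (np.nanmean(P[s&(x>.61)],0)),np.nanmean(P[s&(x<.61)],0)])
    g=(h[...,0]>125)&(h[...,0]<160)&(h[...,1]>120)&(x>.30)&(x<.4)&(y<-.2)&(z>.03); print("purple3",np.nanmin(P[g],0),np.nanmax(P[g],0))
    g=(h[...,0]>105)&(h[...,0]<128)&(h[...,1]>120)&(x>.64)&(x<.69)&(z>.02)&(y>-.08)&(y<.03);print("tab px",np.argwhere(g).mean(0),np.nanmean(P[g],0),g.sum())
```

```text
top slope deg 1.1153173552715632 x at y=-.037 0.5608264679937474
top slope deg 1.3461058034658182 x at y=-.037 0.6934532501546985
y ends [-0.23640278  0.16105712] [(np.float64(-0.2381), np.float64(0.1596)), (np.float64(-0.2366), np.float64(0.1617)), (np.float64(-0.2363), np.float64(0.1586))]
sleeve [0.60850715 0.05083882 0.06237251] 237
lips n 146 [array([ 0.63178709, -0.14104388,  0.02482107]), array([ 0.59178019, -0.14079304,  0.02425619])]
purple3 [ 0.31460949 -0.25742863  0.03032507] [ 0.35378549 -0.21594906  0.06989113]
tab px [181.23809524 333.52380952] [ 0.65322263 -0.02074878  0.07011037] 21
scene slope deg 0.30804517200290893 x at y=-.037 0.587502640092758
scene slope deg 1.1244954553394844 x at y=-.037 0.6988231570053496
y ends [-0.23260565  0.16390867] [(np.float64(-0.2345), np.float64(0.162)), (np.float64(-0.2343), np.float64(0.1634)), (np.float64(-0.2331), np.float64(0.1655))]
sleeve [0.61440291 0.05255566 0.05913323] 385
lips n 260 [array([ 0.63490681, -0.14157449,  0.0215424 ]), array([ 0.59299189, -0.14222922,  0.02236305])]
purple3 [ 0.31886593 -0.25545289  0.03011569] [ 0.35794392 -0.21373193  0.06504747]
tab px [286.26229508 307.85245902] [ 0.65880681 -0.01853281  0.06271083] 61
```

```bash
cat >> h.py <<'E'
O=np.array([.6106,-.036]);YAW=np.radians(1.2)
def R(a): c,s=np.cos(a),np.sin(a); return np.array([[0,-s,c],[0,c,s],[-1,0,0]])
RS=R(YAW)
def W(x,y,z,O=O): c,s=np.cos(YAW),np.sin(YAW); return np.array([O[0]+c*x-s*y,O[1]+s*x+c*y,z])
def st(t=""): s=sense();print(t,"t%.2f"%s["time_s"],"p",s["position"].round(4),"F",s["wrist_force"].round(1),"gap",round(s["finger_gap"],4),"q7",s["joint_pos"][6].round(2));return s
E
python3 - <<'E'
from h import *
a=np.radians(15);b=np.array([.426,-.2343])
movep([*b,.16],R(a));st()
command_gripper(.05,60)
move_l([*b,.046]);st("down")
command_gripper(.0,60);st("grip")
move_l([*b,.11]);st("lift")
movep(W(0,-.177,.10),RS);st("over")
p,_=camera("scene");cv2.imwrite("pics/s2.png",cv2.resize(p[150:330,120:360,::-1],(800,600),interpolation=cv2.INTER_CUBIC))
E
```

```text
t3.27 p [ 0.4266 -0.2336  0.16  ] F [-0.3  1.   0.3] gap 0.0854 q7 0.92
down t4.62 p [ 0.4265 -0.2348  0.0466] F [-0.2  0.4 -0.4] gap 0.0501 q7 1.09
grip t4.97 p [ 0.4266 -0.2346  0.0471] F [-0.9  0.7  5.2] gap 0.022 q7 1.1
lift t5.55 p [ 0.4257 -0.2337  0.1097] F [-0.1 -0.8 -1.3] gap 0.0219 q7 1.0
over t6.33 p [ 0.6125 -0.2135  0.0986] F [-0.8 -1.3 -1.6] gap 0.0218 q7 0.68
```

View pics/s2.png

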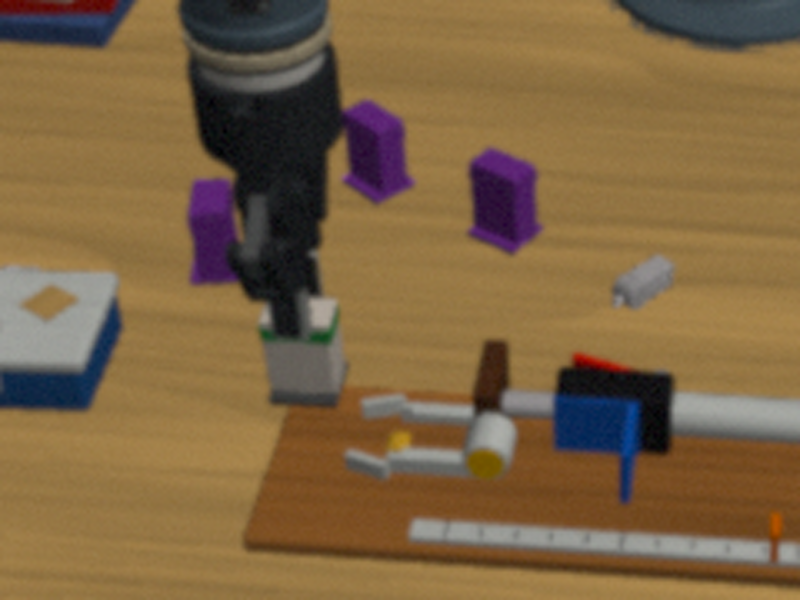

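Run:
```python
from h import *
move_l(W(0,-.183,.064),feed=.15)
r=move_l(W(0,-.183,.052),feed=.02,until_force=4);s=st(f"touch {r}")
z=s["position"][2]+.0005
x=0
for y in np.arange(-.179,-.124,.006):
    move_l(W(x,y,z),feed=.06); s=st(f"y{y:.3f} x{x:.4f}")
    f=s["wrist_force"]
    if abs(f[1])>20 or abs(f[0])>20: break
    if abs(f[0])>5: x+=np.sign(f[0])*.0007
np.save("xz.npy",[x,z])
```

```text
touch True t7.17 p [ 0.615  -0.2191  0.0591] F [-0.9  0.3  5.3] gap 0.0224 q7 0.72
y-0.179 x0.0000 t7.42 p [ 0.6144 -0.2141  0.0595] F [ 0.2  0.6 -2.1] gap 0.0221 q7 0.71
y-0.173 x0.0000 t7.67 p [ 0.6142 -0.2082  0.0594] F [ 0.4 -0.8 -1.3] gap 0.0223 q7 0.71
y-0.167 x0.0000 t7.92 p [ 0.6142 -0.2021  0.0594] F [-0.2  1.2 -0.7] gap 0.0221 q7 0.7
y-0.161 x0.0000 t8.18 p [ 0.6141 -0.1962  0.0595] F [ 0.2  0.3 -0.9] gap 0.0218 q7 0.69
y-0.155 x0.0000 t8.43 p [ 0.614  -0.1902  0.0595] F [ 0.3 -0.2 -1. ] gap 0.0225 q7 0.68
y-0.149 x0.0000 t8.68 p [ 0.6139 -0.1845  0.0599] F [-0.1  1.4  0.5] gap 0.0217 q7 0.67
y-0.143 x0.0000 t8.93 p [ 0.6139 -0.1783  0.0598] F [ 0.1 -0.7  0.3] gap 0.022 q7 0.67
y-0.137 x0.0000 t9.18 p [ 0.6136 -0.1722  0.0596] F [0.2 0.  1.5] gap 0.0219 q7 0.66
y-0.131 x0.0000 t9.43 p [ 0.6134 -0.1662  0.0596] F [ 0.7 -0.3  0.9] gap 0.0223 q7 0.65
y-0.125 x0.0000 t9.68 p [ 0.6132 -0.1602  0.0596] F [0.5 0.8 1.1] gap 0.0224 q7 0.64
```

Run:
```python
from h import *
x,z=np.load("xz.npy")
for y in np.arange(-.122,-.090,.002):
    r=move_l(W(x,y,z),feed=.04,until_force=22); s=st(f"y{y:.3f} x{x:.4f} {r}")
    f=s["wrist_force"]
    if r or np.hypot(*f[:2])>20: break
    if abs(f[0])>4: x+=np.sign(f[0])*.0007
np.save("xz.npy",[x,z])
```

```text
y-0.122 x0.0000 False t9.93 p [ 0.6132 -0.1578  0.0596] F [ 0.5 -0.4  0.9] gap 0.022 q7 0.64
y-0.120 x0.0000 False t10.18 p [ 0.6131 -0.156   0.0596] F [ 0.1 -0.8  0.9] gap 0.0224 q7 0.63
y-0.118 x0.0000 False t10.43 p [ 0.613  -0.1539  0.0596] F [-0.2 -0.1  0.8] gap 0.0225 q7 0.63
y-0.116 x0.0000 False t10.68 p [ 0.613  -0.1517  0.0596] F [-0.3 -0.6  0.5] gap 0.0222 q7 0.63
y-0.114 x0.0000 False t10.93 p [ 0.613  -0.1497  0.0596] F [-0.1 -0.4  0.2] gap 0.0224 q7 0.62
y-0.112 x0.0000 False t11.18 p [ 0.613  -0.1477  0.0596] F [ 0.1 -0.   0.7] gap 0.0223 q7 0.62
y-0.110 x0.0000 False t11.43 p [ 0.6129 -0.1457  0.0596] F [ 0.4 -0.4  0. ] gap 0.0218 q7 0.62
y-0.108 x0.0000 False t11.68 p [ 0.6129 -0.1437  0.0596] F [0.1 0.  0.8] gap 0.0221 q7 0.62
y-0.106 x0.0000 False t11.93 p [ 0.6128 -0.1415  0.0595] F [0.8 0.5 0.2] gap 0.0222 q7 0.61
y-0.104 x0.0000 False t12.18 p [ 0.6127 -0.1394  0.0594] F [-0.7  0.3  0.2] gap 0.0219 q7 0.61
y-0.102 x0.0000 False t12.43 p [ 0.6125 -0.1375  0.0593] F [-0.2  0.4 -2. ] gap 0.0223 q7 0.61
y-0.100 x0.0000 False t12.68 p [ 0.6124 -0.1365  0.0595] F [-0.3 -0.6 -1.2] gap 0.0219 q7 0.6
y-0.098 x0.0000 False t12.93 p [ 0.6124 -0.1357  0.0598] F [-0.4 -5.3 -1.8] gap 0.0221 q7 0.6
y-0.096 x0.0000 False t13.18 p [ 0.6124 -0.1351  0.06  ] F [-0.2 -7.9 -1.4] gap 0.0222 q7 0.6
y-0.094 x0.0000 False t13.43 p [ 0.6122 -0.1349  0.06  ] F [ -0.4 -10.5  -2.5] gap 0.0222 q7 0.59
y-0.092 x0.0000 False t13.68 p [ 0.6122 -0.1345  0.0601] F [  0.6 -11.7  -5.1] gap 0.0219 q7 0.59
```

Run:
```python
from h import *
x,z=np.load("xz.npy")
move_l(W(x,-.087,z-.001),feed=.04);st("push")
move_l(W(x,-.094,z),feed=.05);st("relax")
p,_=camera("scene");cv2.imwrite("pics/s3.png",cv2.resize(p[210:330,180:340,::-1],(800,600),interpolation=cv2.INTER_CUBIC))
```

```text
push t13.95 p [ 0.6119 -0.1329  0.0599] F [ -2.  -18.   -0.8] gap 0.0223 q7 0.59
relax t14.24 p [ 0.6122 -0.1338  0.06  ] F [-0.2 -8.8 -1.7] gap 0.0219 q7 0.59
```

View pics/s3.png

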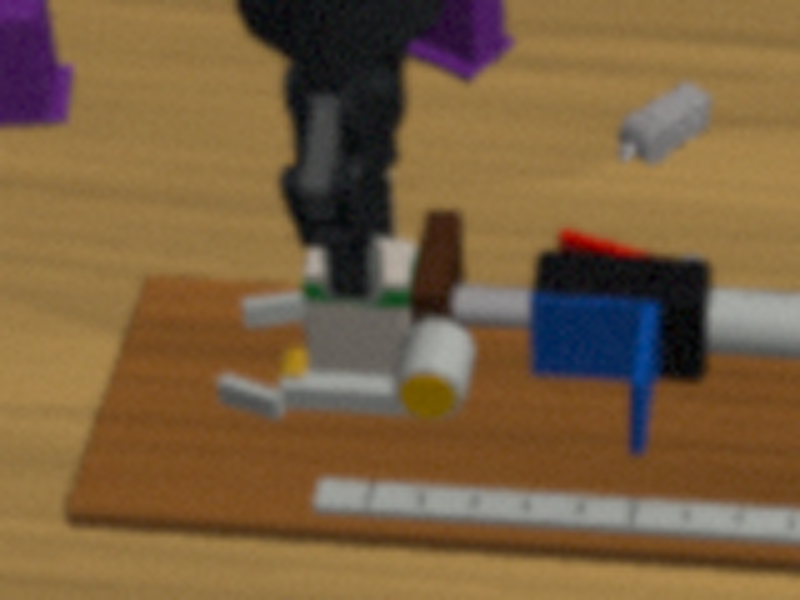

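Run:
```python
from h import *
x,z=np.load("xz.npy")
p0=sense()["position"]
command_gripper(.05,60);st("open")
move_l([p0[0],p0[1],.16],feed=.2);st("up")
command_gripper(.084,60)
movep(W(0,-.010,.15),RS);st("above leg")
p,d=camera("scene");q,e=camera("top");np.savez("chk.npz",p=p,d=d,q=q,e=e)
for n,dd in(("scene",d),("top",e)):
    P=cloud(n,dd);X=P[...,0];Y=P[...,1];Z=P[...,2]
    m=(Z>.064)&(Z<.08)&(X>.58)&(X<.65)&(Y<-.113)&(Y>-.18)
    print(n,m.sum(),cv2.minAreaRect(P[m][:,:2].astype(np.float32)*1000) if m.any() else "",np.median(Z[m]))
cv2.imwrite("pics/s4.png",np.vstack([cv2.resize(p[230:330,180:380,::-1],(600,300),interpolation=cv2.INTER_CUBIC),cv2.resize(q[150:240,250:430,::-1],(600,300),interpolation=cv2.INTER_CUBIC)]))
```

```text
open t14.68 p [ 0.613  -0.1287  0.0597] F [-0.5 -0.2 -1. ] gap 0.0498 q7 0.6
up t15.32 p [ 0.6115 -0.1332  0.1591] F [ 0.4  0.2 -0.9] gap 0.0502 q7 0.53
above leg t16.20 p [ 0.6108 -0.0441  0.1497] F [-0.  -0.8  0. ] gap 0.084 q7 0.39
scene 233 ((611.6691284179688, -134.84327697753906), (27.540987014770508, 40.19389343261719), 0.28645461797714233) 0.07192993570859241
top 188 ((609.7400512695312, -134.0357666015625), (30.44552230834961, 48.72020721435547), 11.95905876159668) 0.07346996715924503
```

View pics/s4.png

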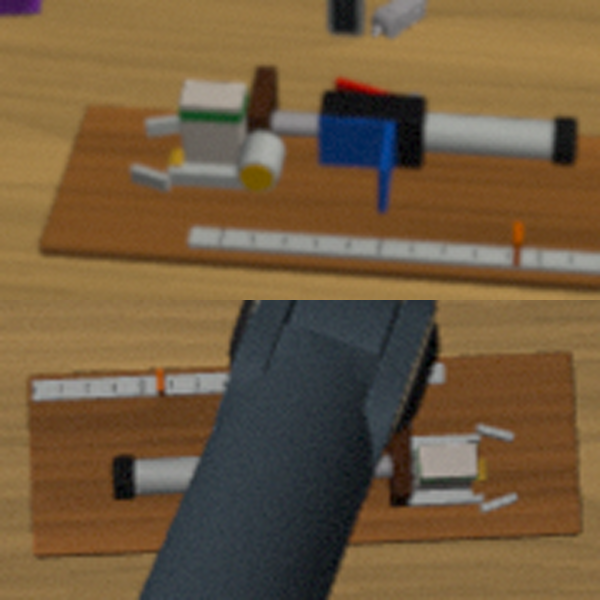

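```bash
cat >> h.py <<'E'
XA=np.array([np.cos(YAW),np.sin(YAW),0]);O3=np.array([*O,0])
def S(P): d=np.asarray(P)-O3; return np.array([d@XA,-np.sin(YAW)*d[0]+np.cos(YAW)*d[1],d[2]])
def px_stand(n,uv,x):
    "stand coords of pixel rays on plane stand x = const"
    c=camera_params(n);K=c["K"];out=[]
    for u,v in uv:
        r=c["rotation"]@np.array([(u-K[0,2])/K[0,0],(v-K[1,2])/K[1,1],1]);p=c["position"]
        out.append(S(p+r*(x-(p-O3)@XA)/(r@XA)))
    return np.array(out)
def tabmark(p):
    h=cv2.cvtColor(p,cv2.COLOR_RGB2HSV).astype(int)
    box=np.zeros(h.shape[:2],bool);box[250:325,270:420]=1
    o=box&(abs(h[...,0]-11)<7)&(h[...,1]>185)&(h[...,2]>105)
    b=box&(h[...,0]>105)&(h[...,0]<128)&(h[...,1]>110)&(h[...,2]>50)
    ov=np.argwhere(o)[:,::-1];bv=np.argwhere(b)[:,::-1]
    ov=ov[ov[:,1]>295]
    om=px_stand("scene",ov,.072); t=px_stand("scene",bv,.057); t=t[(t[:,2]>.026)&(t[:,2]<.045)]
    print("mark y %.4f n%d z%s | tab y %.4f n%d"%(om[:,1].mean(),len(om),om[:,2].round(3)[[0,-1]],t[:,1].mean(),len(t)), "range",t[:,1].min().round(4),t[:,1].max().round(4))
    return t[:,1].mean()-om[:,1].mean()
E
python3 - <<'E'
from h import *
print(tabmark(np.load("chk.npz")["p"]))
move_l(W(0,-.005,.15));st("a")
r=move_l(W(0,-.005,.060),feed=.12,until_force=6);st(f"down {r}")
if not r:
    r=move_l(W(0,.020,.060),feed=.05,until_force=3);st(f"touch {r}")
    for y in(.03,.06):
        move_l(W(0,y,.060),feed=.08);st()
    p,d=camera("scene");np.savez("chk2.npz",p=p,d=d);print(tabmark(p))
    cv2.imwrite("pics/s5.png",cv2.resize(p[220:330,240:400,::-1],(800,550),interpolation=cv2.INTER_CUBIC))
E
```

```text
mark y 0.0831 n843 z[0.054 0.002] | tab y 0.0165 n5 range 0.0157 0.0176
-0.06658867455679277
a t16.55 p [ 0.6107 -0.0415  0.1501] F [-1.   0.3  0.6] gap 0.0839 q7 0.38
down False t17.45 p [ 0.6114 -0.0413  0.0607] F [ 0.1 -0.2 -0. ] gap 0.0842 q7 0.45
touch False t18.10 p [ 0.6102 -0.0159  0.06  ] F [-0.5  0.3  0.3] gap 0.084 q7 0.41
 t18.38 p [ 0.61   -0.0051  0.0599] F [-0.3  0.2 -0.1] gap 0.0842 q7 0.4
 t18.90 p [0.6093 0.0246 0.06  ] F [ 0.2  0.2 -0.3] gap 0.0842 q7 0.35
mark y 0.0814 n839 z[0.055 0.002] | tab y 0.0162 n4 range 0.0157 0.0176
-0.0652014690410552
```

View pics/s5.png

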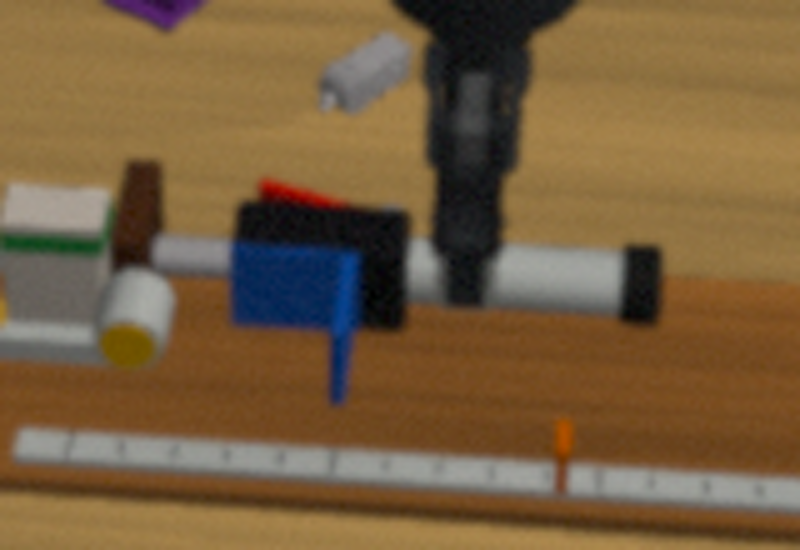

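Run:
```python
from h import *
f=np.load("chk2.npz");P=cloud("scene",f["d"])
for v in range(268,286,2): print(v,[S(P[v,u]).round(3) for u in(331,333,335)],f["p"][v,333])
print("tab", [ (v,S(P[v,u]).round(3)) for u,v in((311,275),(309,282),(308,290),(308,298))])
print(proj("scene",W(.042,.06,.035)),proj("scene",W(.042,.06,.048)),proj("scene",W(.057,.015,.07)),proj("scene",W(.057,.015,.03)))
```

```text
268 [array([0.074, 0.059, 0.134]), array([0.074, 0.062, 0.135]), array([0.074, 0.066, 0.135])] [31 35 35]
270 [array([0.073, 0.059, 0.129]), array([0.073, 0.062, 0.129]), array([0.072, 0.066, 0.128])] [23 25 27]
272 [array([0.055, 0.059, 0.108]), array([0.054, 0.062, 0.107]), array([0.055, 0.066, 0.109])] [16 18 25]
274 [array([0.056, 0.059, 0.104]), array([0.057, 0.062, 0.106]), array([0.056, 0.066, 0.104])] [21 22 26]
276 [array([0.057, 0.059, 0.1  ]), array([0.053, 0.062, 0.096]), array([0.059, 0.066, 0.102])] [24 25 25]
278 [array([0.054, 0.059, 0.093]), array([0.053, 0.063, 0.092]), array([0.056, 0.066, 0.095])] [22 27 23]
280 [array([0.055, 0.059, 0.088]), array([0.058, 0.063, 0.092]), array([0.055, 0.066, 0.089])] [30 29 27]
282 [array([-0.021,  0.057,  0.012]), array([-0.024,  0.061,  0.009]), array([0.048, 0.066, 0.077])] [103  74  46]
284 [array([-0.014,  0.058,  0.013]), array([-0.013,  0.062,  0.014]), array([-0.014,  0.066,  0.013])] [113  69  30]
tab [(275, array([0.013, 0.019, 0.059])), (282, array([0.048, 0.018, 0.073])), (290, array([0.055, 0.017, 0.06 ])), (298, array([0.056, 0.017, 0.039]))]
[330.91757975 295.90358491] [331.14178698 290.9809917 ] [306.68127494 286.51868307] [306.58021437 301.87675803]
```

```bash
cat >> h.py <<'E'
def tabmark(p):
    q=p.astype(int);r,g,b=np.moveaxis(q,-1,0)
    box=np.zeros(r.shape,bool);box[298:320,340:366]=1
    o=box&(r-b>85)&(r>1.7*g)
    box[:]=0;box[270:312,290:375]=1
    t=box&(b-r>35)
    om=px_stand("scene",np.argwhere(o)[:,::-1],.072); tt=px_stand("scene",np.argwhere(t)[:,::-1],.057); tt=tt[(tt[:,2]>.029)&(tt[:,2]<.052)]
    print("mark y %.4f n%d z%.3f..%.3f | tab y %.4f n%d %.4f..%.4f"%(om[:,1].mean(),len(om),om[:,2].min(),om[:,2].max(),tt[:,1].mean(),len(tt),tt[:,1].min(),tt[:,1].max()))
    return tt[:,1].mean()-om[:,1].mean()
E
python3 - <<'E'
from h import *
print(tabmark(np.load("chk.npz")["p"]),tabmark(np.load("chk2.npz")["p"]))
print(px_stand("scene",[(307,296)],.057),px_stand("scene",[(352.2,306)],.072))
r=move_l(W(0,-.006,.061),feed=.15,until_force=6);st(f"back {r}")
r=move_l(W(0,-.006,.030),feed=.06,until_force=6);st(f"down {r}")
if not r:
    r=move_l(W(0,.020,.030),feed=.05,until_force=3);st(f"touch {r}")
p,d=camera("scene");np.savez("chk2.npz",p=p,d=d)
cv2.imwrite("pics/s6.png",cv2.resize(p[220:330,240:400,::-1],(800,550),interpolation=cv2.INTER_CUBIC))
E
```

```text
mark y 0.1010 n38 z0.026..0.050 | tab y 0.0166 n11 0.0157..0.0176
mark y 0.1008 n38 z0.026..0.050 | tab y 0.0166 n11 0.0157..0.0176
-0.08439000744228124 -0.08423437867122999
[[0.057      0.01571451 0.04560342]] [[0.072      0.10078197 0.0423203 ]]
back False t19.54 p [ 0.6107 -0.0416  0.0609] F [0.8 0.8 0.5] gap 0.0839 q7 0.45
down False t20.21 p [ 0.6108 -0.0422  0.0299] F [-0.4  0.   1. ] gap 0.0838 q7 0.48
touch True t20.52 p [ 0.6109 -0.0343  0.0303] F [ 0.1 -2.2  2. ] gap 0.0838 q7 0.46
```

View pics/s6.png

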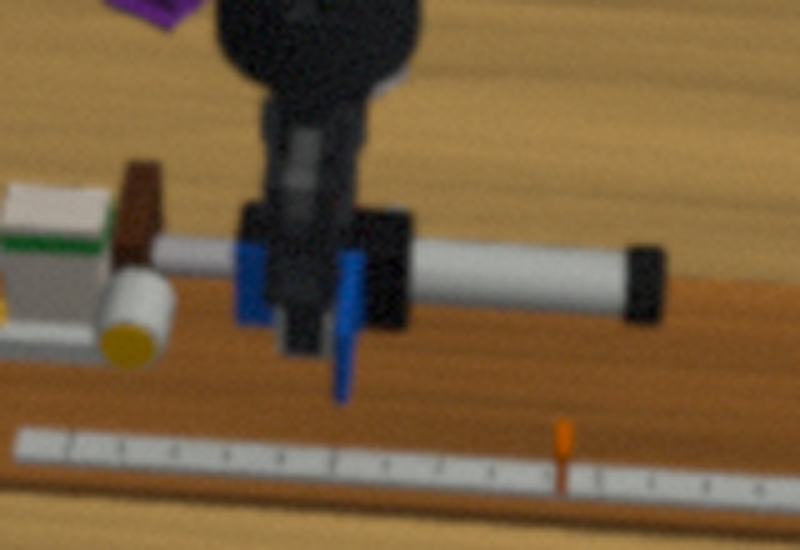

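Run:
```python
from h import *
y=.072
move_l(W(0,y,.030),feed=.08);sleep(.2);s=st("pull");print(S(s["position"]))
for i in range(3):
    p,d=camera("scene");e=tabmark(p);print("err",e)
    if abs(e)<.001: break
    y-=e; move_l(W(0,y,.030),feed=.05);sleep(.3);s=st("adj");print(y,S(s["position"]))
p,d=camera("scene");print(tabmark(p));q,_=camera("top")
cv2.imwrite("pics/s7.png",np.vstack([cv2.resize(p[220:330,240:400,::-1],(480,330),interpolation=cv2.INTER_CUBIC),cv2.resize(q[150:240,250:380,::-1],(480,270),interpolation=cv2.INTER_CUBIC)]))
np.save("y.npy",y)
```

```text
pull t21.82 p [0.6089 0.0351 0.03  ] F [-1.1 -4.9  2.6] gap 0.0839 q7 0.35
[-0.0001813   0.07107427  0.03004617]
mark y 0.1010 n40 z0.026..0.050 | tab y 0.0858 n11 0.0846..0.0871
err -0.015168579962008419
adj t22.62 p [0.6087 0.0507 0.03  ] F [-1.2 -5.4  1.7] gap 0.0835 q7 0.33
0.08716857996200841 [-0.00012676  0.08675497  0.02996639]
mark y 0.1011 n35 z0.026..0.048 | tab y 0.1015 n7 0.1000..0.1022
err 0.00047662636335119024
mark y 0.1008 n37 z0.026..0.048 | tab y 0.1014 n8 0.1000..0.1022
0.0005142767760653588
```

View pics/s7.png

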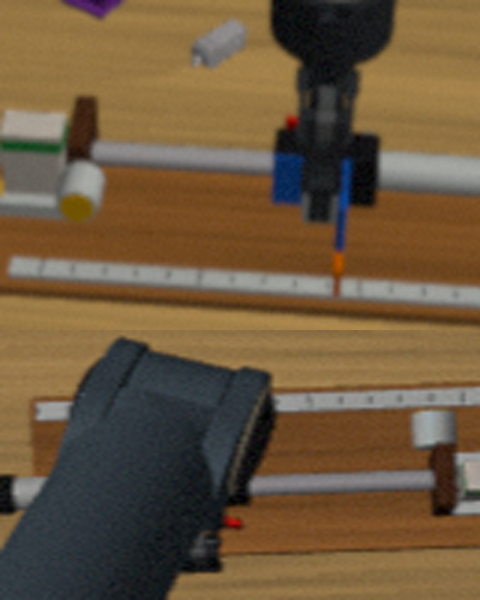

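Run:
```python
from h import *
sleep(.4)
command_gripper(.045,60);st("part")
command_gripper(.0,60);sleep(.3);s=st("shut");print(S(s["position"]))
p,d=camera("scene");print(tabmark(p));q,_=camera("top")
cv2.imwrite("pics/s8.png",np.vstack([cv2.resize(p[220:330,240:400,::-1],(480,330),interpolation=cv2.INTER_CUBIC),cv2.resize(q[150:240,250:380,::-1],(480,270),interpolation=cv2.INTER_CUBIC)]))
```

```text
part t23.63 p [0.6087 0.0507 0.0303] F [-1.2 -4.6  4. ] gap 0.0451 q7 0.33
shut t24.20 p [0.6081 0.0508 0.0304] F [-0.5 -4.7  7.2] gap 0.0305 q7 0.33
[-0.0007148   0.08686268  0.03041084]
mark y 0.1008 n36 z0.026..0.048 | tab y 0.1020 n7 0.1014..0.1033
0.0012446513954124244
```

View pics/s8.png

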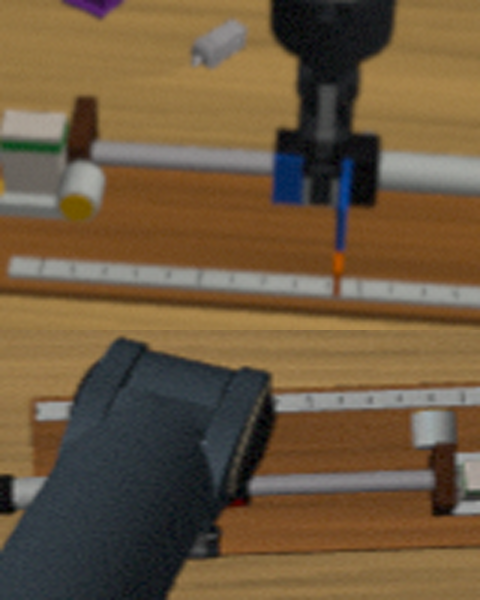

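Run:
```python
from h import *
p,d=camera("scene");print(tabmark(p));P=cloud("scene",d);m=(P[...,2]>.064)&(P[...,2]<.08)&(P[...,0]>.58)&(P[...,0]<.65)&(P[...,1]<-.113)&(P[...,1]>-.18)
print(cv2.minAreaRect(P[m][:,:2].astype(np.float32)*1000)[0],np.median(P[m][:,2]));st()
finish_job()
```

```text
mark y 0.1009 n35 z0.026..0.048 | tab y 0.1018 n6 0.1014..0.1022
0.0009077161500670866
(612.614501953125, -134.587890625) 0.07188777722121947
 t24.35 p [0.608  0.0509 0.0304] F [-1.9 -6.5  6.5] gap 0.0304 q7 0.33
the job is handed in; nothing more can be done
```

The job is handed in at about 24 s of the 54 s allowed, and nothing in my last checks stood against it.

**What I did**
- **Battery:** I slid the white pack into the shoe until it met the end wall, pushing with up to 18 N, and released it.
- **Leg:** I pulled the leg out by the yoke tab to the marker and held it there with the lever open for over a second. Then I squeezed the lever shut with 60 N and kept gripping.

**Last checks**
- **Battery position:** it stands upright with its top at z 72 mm. Its y is about 1.4 mm from my estimate of home, which is within calibration error. The brass detent is visible behind it.
- **Yoke tab:** it reads 0.9 mm from the marker in the scene camera.
- **Lever:** the finger gap is 30.4 mm. The same fingers read about 22 mm on the 24 mm battery, so this fits a fully shut lever (about 32 mm). The lever also looks flat in the picture.
- **Not measured:** I had no direct reading of the contact force on the lever and on the yoke separately, and I did not re-measure the toys or the marker's shift. None of the contacts I recorded was near the toys or the marker.

**What disagreed**
- **Fingertips:** they sat about 30 mm higher than the stated tool geometry. My first sweep at TCP height 60 mm passed over the tab without touching it, so I repeated it at 30 mm.
- **Cameras:** the two cameras disagreed by 2 to 3 mm, so I averaged them for the stand's pose. I compared tab and marker within the scene camera alone.

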